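# Collect the finished bearing caps onto their own lower halves in the tote

## Robot

A 7-joint arm with a two-finger parallel gripper is mounted at the origin on the work surface. World frame = base frame: x ahead of the robot, y to its left, z up, the work surface at z = 0. Lengths are in m, angles in rad, forces in N, time in s.
With the tool pointing down it reaches from about 0.425 to 0.925 m from the base axis. Payload 6.8 kg.
Tool frame: the origin (TCP) lies at the very end of the fingers, on their centre line; the grasp point (between the pads) lies 19 mm behind it; z points along the fingers, y is the direction in which the jaws open and shut (so a half turn about z gives the same grasp; the last joint's range is limited). The gripper opens to 85 mm and grips with 20 to 120 N. Pads are 22 mm wide; open, the fingers measure 114 mm over their backs; the gripper's body (76 mm by 85 mm) begins 54 mm behind the grasp point. The pads swing forward as they close: fully open they stand 13 mm farther back than shut.
Start: joints at [-1.31, 0.477, 0.022, 1.555, -0.011, 1.109, -0.083], TCP at [0.243, 0.63, 0.231] pointing down, gripper open.
Joint ranges: [-2.96, 2.96], [-0.34, 2.1], [-1.41, 1.46], [0.24, 2.44], [-1.37, 4.51], [0.17, 1.92], [-2.96, 2.96]. Speed limits (rad/s): [2.39, 2.39, 3.14, 3.14, 3.14, 3.14, 3.14].

## Interface

Orientations are given as a unit quaternion [w, x, y, z].
In Python, from station import bot gives the robot as it stands.
- The arm moves only by the tool move_arm, never from a script. Its argument "commands" is text: rows parted by semicolons, each of 7 numbers parted by spaces: the opening, from 0 (shut) to 1 (fully open), then the shift along the tool's x, y, z in cm, then the turn, a rotation vector about the tool's x, y, z in degrees. In form: gripper tx ty tz rx ry rz; .... A call has 1 to 12 rows; each row shifts and turns the commanded pose from where the row before left it, along the tool's axes as they then stand; what a row does not reach is not made up. A row lasts 1/12 s, in which the tool goes at most 41.7 mm and 7.16 degrees, less where a joint would pass 70% of its speed; a pose out of reach is approached as far as the arm can. A call with a gripper value outside its range is refused whole. The fingers move at their own pace and stop on an object; "force" is the grip in N (left out, the last holds). Time passes only in rows, so rows that do not move let the fingers close. It gives the time, the measured TCP pose, the force and the opening at its end, in the units of the state.
- bot.get_obs(): the state, without advancing time (a new reading comes with each control period).
- bot.read_camera(name): name is "scene" or "top"; returns a dict with "img" (400x640x3 uint8, red, green, blue), "K" (3x3 intrinsics, pixels), "distortion" ([k1, k2, p1, p2, k3] as OpenCV has them; the pictures are not rectified), "rvec" (rotation vector, rad) and "tvec" (3), from world to camera coordinates, as OpenCV has them. Camera axes: x right, y down, z forward; pixel columns grow to the right and rows downward; lengths in m; the calibration is good to about 2 mm. A picture is of the moment at which its call begins. There is no depth.
- bot.hand_in(): hands the job in, once; it reports no verdict.
The state is a dict: "t": time; "q": joint angles; "joint_vel": joint speeds; "joint_torque": joint torques, N m; "eef_pos": TCP position; "tool_rot": TCP orientation; "contact_force": force on the tool from outside, world axes, zero at the start; "torque": the same for the moment, N m; "gripper_width": opening from 0.0 (shut) to 1.0 (fully open).
Only numpy, scipy, OpenCV 4.12 (cv2) and the standard library are available. Lean on these libraries where they do the work, as an engineer would, in place of code of your own. Each camera call takes 0.05 s, during which the arm holds its last target. There are 200 camera calls.

## Task

Collect the two finished bearing caps from the lathe's catch tray into the tote, each set bore side down on its own lower half, fully down between that half's guide plates with the sides lined up, and let go. Do not drop them: hold each one until it is fully down. Leave the round bar stub in the tray and do not disturb the tools, oil bottle and tin on the bench.

Things in the scene. Friction and masses are not known exactly. Their poses are not given: they have to be found in the camera images.
- cap_long_mid (a point): aluminium bearing cap, a block 68 long (its x axis), 44 wide (y), 44 high, with a brass-lined half-round bore of radius 21 along y in its underside; flat top with two dark bolt holes. Starts in one lane of the tray, bore side down, its length along the lane. The same if turned half round. Mass about 0.32 kg. This point: its centre.
- cap_short_mid (a point): aluminium bearing cap, a block 60 long (its x axis), 38 wide (y), 44 high, with a brass-lined half-round bore of radius 17 along y in its underside; a single round oil boss, 20 across and 5 high, on the middle of its top. Starts in one lane of the tray, bore side down, its length along the lane. The same if turned half round. Mass about 0.24 kg. This point: its centre.
- nest_long_seat (a point): where the centre of the long cap belongs when home: 22 above the joint face of the long lower half; x along the half's length, y across its width, z up. The half's underside is 57 below this point. Which half stands at which end of the tote varies.
- nest_short_seat (a point): where the centre of the short cap belongs when home: 22 above the joint face of the short lower half; x along the half's length, y across its width, z up. The half's underside is 57 below this point. Which half stands at which end of the tote varies.
- nest_long: the long cap's aluminium lower half, fixed, 68 (x) x 44 (y) x 35 high, bore upwards; origin under its centre. At each x end stands a steel guide plate 6 thick, 46 wide, 94 high; the gap between the plates is 73, widening by 6 per side over the top 15. No finger fits at the ends of a seated cap; its y sides have 55 free.
- nest_short: the short cap's aluminium lower half, fixed, 60 (x) x 38 (y) x 35 high, bore upwards; origin under its centre. At each x end stands a steel guide plate 6 thick, 46 wide, 94 high; the gap between the plates is 65, widening by 6 per side over the top 15. No finger fits at the ends of a seated cap; its y sides have 55 free.
- tray: green-painted sheet-steel catch tray, fixed, 160 (x) x 166 (y), floor 4 thick; origin under its centre. Walls 4 thick along x, tops 56 above the bench, make three lanes 50 wide (centres y = -54, 0, +54): no room for fingers beside a cap. At the lane ends are only lips 12 high; 28 or more is free beyond each end of a cap. Which lane holds what varies.
- tote: grey plastic open tote, fixed, 236 (x) x 166 (y) x 55 high, walls and floor 5 thick; origin at the centre of its underside. The two lower halves stand in it end to end along x, centred 52 either side of its middle.
- mat_top (a point): centre of the top face of a black rubber mat, 170 (x) x 130 (y) x 3 thick, fixed on the bench between tray and tote: a clear place to set a cap down
- stub_center (a point): centre of a plain round steel bar stub, 38 in diameter, 66 long, lying along the third lane of the tray; stays there
- mallet: wooden mallet with a dark head, 240 long, lying on the bench beyond the task; leave alone
- screwdriver: green-handled screwdriver, 190 long, lying in front of the robot; leave alone
- wrench: steel wrench, 170 long, lying on the bench beyond the tote; leave alone
- brush: brush, 180 long, lying between robot and tote; leave alone
- oil: white oil bottle, 52 in diameter, 130 high, standing beyond the mat; origin under its centre; leave alone
- tin: steel tin, 70 in diameter and 70 high, standing at the back; origin under its centre; leave alone
Not all that is in view belongs to the job. Leave any blue look-alike of the part that bears cap_short_mid alone.

How it is judged:
At the end, for the whole second after the job is handed in: Each cap sits bore side down on its own lower half: centre within 5 mm lengthwise, 6 mm sideways and 3 mm in height of its home point, lengthwise axes within 0.12 rad (either way round), upright within 0.08 rad, still and released (x of cap_long_mid in the frame of nest_long_seat between -0.005 and 0.005 m and y of cap_long_mid in the frame of nest_long_seat between -0.006 and 0.006 m and z of cap_long_mid in the frame of nest_long_seat between -0.003 and 0.003 m and angle between the x axis of cap_long_mid and the x axis of nest_long_seat, either way round below 0.12 rad and angle between each of cap_long_mid, cap_short_mid's own z axis and vertical below 0.08 rad and linear speed of each of cap_long, cap_short below 0.02 m/s and contact force between the fingers and cap_long below 0.1 N and x of cap_short_mid in the frame of nest_short_seat between -0.005 and 0.005 m and y of cap_short_mid in the frame of nest_short_seat between -0.006 and 0.006 m and z of cap_short_mid in the frame of nest_short_seat between -0.003 and 0.003 m and angle between the x axis of cap_short_mid and the x axis of nest_short_seat, either way round below 0.12 rad and contact force between the fingers and cap_short below 0.1 N); the robot touches nothing.
It fails at once if a cap was dropped: moving faster than 0.45 m/s with no finger on it (a fall of about 10 mm) ((linear speed of cap_long above 0.45 m/s and contact force between each of the arm, the fingers and cap_long below 0.1 N) or (linear speed of cap_short above 0.45 m/s and contact force between each of the arm, the fingers and cap_short below 0.1 N)).
It fails at once if a cap was let fall into its nest: let go over its half more than 6 mm above home, and falling ((horizontal distance between cap_long_mid and nest_long_seat below 0.02 m and z of cap_long_mid in the frame of nest_long_seat above 0.006 m and linear speed of cap_long above 0.15 m/s and contact force between the fingers and cap_long below 0.1 N) or (horizontal distance between cap_short_mid and nest_short_seat below 0.02 m and z of cap_short_mid in the frame of nest_short_seat above 0.006 m and linear speed of cap_short above 0.15 m/s and contact force between the fingers and cap_short below 0.1 N)).
It fails at once if the bar stub was taken from or shifted in the tray (over 30 mm) (distance of stub_center from where it was at the start of the episode above 0.03 m).
It fails at once if a tool, the oil bottle or the tin on the bench was disturbed (moved over 30 mm) (distance of any of mallet, screwdriver, wrench, brush, oil, tin from where it was at the start of the episode above 0.03 m).
It also fails if it takes over 70 s, if anything falls off the work surface, if the arm or the gripper's body presses on something with over 40 N, if the wrist force passes 120 N, or if a joint passes its speed limit or range.

## Working session

There is one attempt and no reset: what is moved stays moved. The work goes in short steps, Python scripts to look and compute and a tool call to move; the robot and the scene stay as the last step left them, time stands still between calls to the robot, and variables do not carry over. Pictures are saved under pics/ and viewed, about 8 in all and at most 12, crops included, and the job is handed in when it is done.

Besides the shell and the picture viewer there is one more tool, called after "Call:" in YAML: its name, and indented under it one key for each argument. move_arm: Moves the arm, as the interface text tells. Its arguments: {"type":"object","properties":{"commands":{"type":"string"},"force":{"type":"number"}},"required":["commands"]}

```bash
ls; mkdir -p pics; python3 - <<'E'
from station import bot
import cv2
o=bot.get_obs();print(o['t'],o['eef_pos'],o['tool_rot'],o['gripper_width'])
for n in("scene","top"):
    c=bot.read_camera(n);cv2.imwrite(f"pics/{n}0.png",c['img'][:,:,::-1])
    R=cv2.Rodrigues(c['rvec'])[0];print(n,c['K'].tolist(),c['distortion'],(-R.T@c['tvec'].ravel()),R.round(3).tolist())
E
```

```text
pics
0.0 [0.24311627 0.62907529 0.23033013] [-1.12169914e-04  1.83358821e-01  9.83045654e-01 -8.78896468e-04] 0.9998581613620156
scene [[369.31691137701176, 0.0, 322.31792239463203], [0.0, 369.31691137701176, 196.25957621450908], [0.0, 0.0, 1.0]] [-0.08270304  0.          0.          0.          0.        ] [ 1.06208284 -0.09744675  0.74716941] [[0.282, 0.959, -0.015], [0.742, -0.228, -0.63], [-0.608, 0.166, -0.776]]
top [[452.24674939700174, 0.0, 321.81551782493284], [0.0, 452.24674939700174, 195.51206529778685], [0.0, 0.0, 1.0]] [-0.01403018  0.          0.          0.          0.        ] [0.37098507 0.01588111 1.31625299] [[-0.016, -1.0, -0.019], [-0.991, 0.018, -0.133], [0.134, 0.017, -0.991]]
```

View pics/scene0.png

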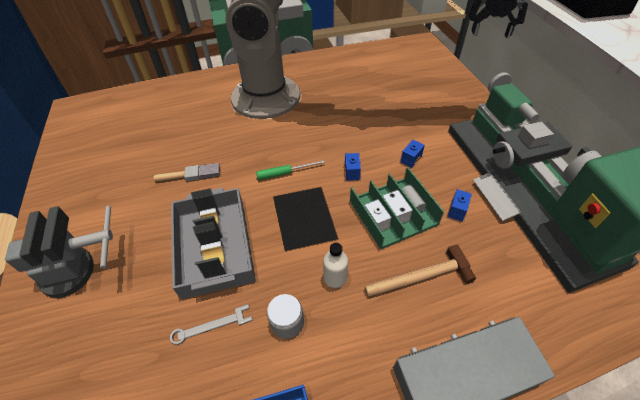

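View pics/top0.png

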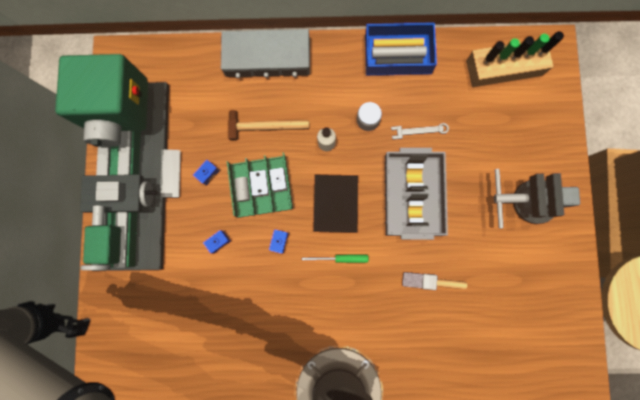

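The scene picture shows the tray at about (395,208), tote at (212,240) and mat at (305,217). In the top picture they are at (261,187), (416,193) and (336,203). Three blue decoys lie around the tray. Next I'll view close crops of the tray and tote.

```bash
python3 - <<'E'
import cv2,numpy as np
t=cv2.imread("pics/top0.png");s=cv2.imread("pics/scene0.png")
f=lambda im,x,y,w,h:cv2.resize(im[y:y+h,x:x+w],(400,300),interpolation=cv2.INTER_CUBIC)
a=np.vstack([np.hstack([f(t,215,145,100,75),f(t,366,145,100,75)]),np.hstack([f(s,345,160,100,75),f(s,145,180,160,120)])])
cv2.imwrite("pics/crop0.png",a)
E
```

```text
(no output)
```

View pics/crop0.png

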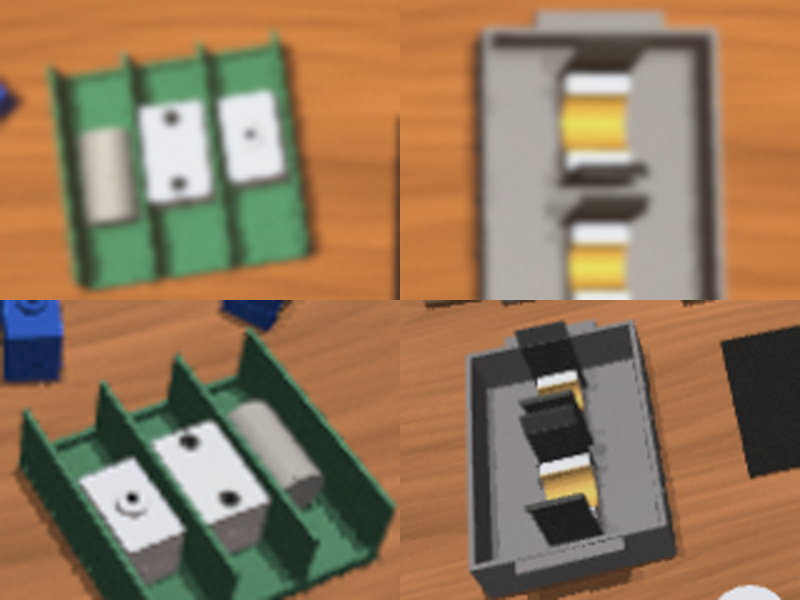

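Candidates in the top picture:
- White cap with two holes at (259,183): the long cap, in the middle lane.
- White cap with a boss at (278,179): the short cap, in the right lane.
- Grey round stub at (241,188): leave it.
- Blue look-alikes at (205,172), (216,242) and (279,241): leave them.

The crop confirms the two white caps. The far half in the tote has the wider brass, so it looks like the long one. Next I'll measure.

```bash
cat > h.py <<'E'
import cv2,numpy as np
from station import bot
def ray(c,px,z):
    R=cv2.Rodrigues(c['rvec'])[0];C=-R.T@c['tvec'].ravel()
    u=cv2.undistortPoints(np.float64(px).reshape(-1,1,2),c['K'],c['distortion']).reshape(-1,2)
    d=np.c_[u,np.ones(len(u))]@R
    return (C+d*((z-C[2])/d[:,2])[:,None])[:,:2]
def proj(c,P): return cv2.projectPoints(np.float64(P).reshape(-1,3),c['rvec'],c['tvec'],c['K'],c['distortion'])[0].reshape(-1,2)
def blobs(c,lo,hi,box,z,amin=15):
    x,y,w,h=box;hsv=cv2.cvtColor(np.ascontiguousarray(c['img']),cv2.COLOR_RGB2HSV)
    m=np.zeros(hsv.shape[:2],np.uint8);m[y:y+h,x:x+w]=cv2.inRange(hsv,np.array(lo),np.array(hi))[y:y+h,x:x+w]
    out=[]
    for k in cv2.findContours(m,cv2.RETR_EXTERNAL,cv2.CHAIN_APPROX_NONE)[0]:
        if cv2.contourArea(k)<amin: continue
        w_=ray(c,k.reshape(-1,2),z);r=cv2.minAreaRect((w_*1000).astype(np.float32))
        out.append((k.reshape(-1,2).mean(0).round(1).tolist(),np.round(r[0],1).tolist(),np.round(r[1],1).tolist(),round(r[2],1)))
    return out
E
python3 - <<'E'
from h import *
c=bot.read_camera("top");s=bot.read_camera("scene")
print("caps")
for b in blobs(c,(0,0,190),(180,40,255),(215,145,100,75),.048):print(b)
for b in blobs(s,(0,0,195),(180,40,255),(345,160,100,75),.048):print('s',b)
print("stub");[print(b) for b in blobs(c,(0,0,110),(180,50,189),(215,145,100,75),.03)]
print("tray")
for b in blobs(c,(50,60,20),(80,255,255),(215,140,100,80),.004):print(b)
print("brass")
for b in blobs(c,(20,120,90),(32,255,255),(385,145,62,92),.030):print(b)
print("white")
for b in blobs(c,(0,0,200),(180,60,255),(385,145,62,92),.040,6):print(b)
print("tote")
for b in blobs(c,(0,0,30),(180,70,255),(380,150,75,83),.055,100):print(b)
print("mat")
for b in blobs(c,(0,0,0),(180,255,45),(305,160,65,85),.003,100):print(b)
E
```

```text
caps
([240.7, 187.8], [569.1, 268.0], [60.9, 18.0], 5.2)
([258.4, 183.0], [584.0, 217.8], [67.1, 42.9], 6.1)
([277.3, 178.4], [593.8, 163.6], [59.6, 36.7], 8.6)
s ([377.3, 210.8], [594.4, 164.6], [58.4, 36.2], 8.8)
s ([396.6, 202.0], [584.9, 218.8], [66.6, 41.5], 6.8)
stub
([241.1, 188.7], [569.6, 268.4], [69.1, 38.9], 6.2)
([258.4, 185.1], [584.8, 219.7], [76.3, 51.4], 7.1)
([277.4, 181.1], [593.9, 164.4], [68.3, 45.9], 7.7)
tray
([259.5, 185.4], [579.6, 216.2], [158.0, 160.9], 8.0)
brass
([414.5, 212.0], [492.5, -225.8], [37.3, 22.9], 89.0)
([413.8, 176.1], [596.5, -227.5], [43.1, 29.2], 88.9)
white
([416.5, 219.4], [470.2, -228.6], [36.7, 8.5], 89.0)
([416.0, 203.5], [515.6, -229.1], [34.1, 8.6], 89.0)
([415.0, 183.6], [571.5, -230.1], [42.8, 5.8], 88.9)
([415.3, 165.5], [625.1, -232.4], [43.0, 8.8], 88.9)
tote
([415.8, 192.1], [550.5, -226.6], [167.9, 233.5], 88.7)
mat
```

The caps are confirmed by size: long at (584,218) with yaw about 6.5°, short at (594,164) with yaw about 8°. The joint faces put the long half at about (596,-231) and the short half at about (492,-229), yaw -1.1°. I'm setting out for the long cap.

Call:
move_arm:
  commands: "1 0 0 0 0 0 6.95;1 0 0 0 0 0 6.95;1 0 0 0 0 0 6.95;1 0 0 0 0 0 6.95;1 0 0 0 0 0 6.95;1 0 0 0 0 0 6.95;1 0 0 0 0 0 6.95;1 0 0 0 0 0 6.95;1 0 0 0 0 0 6.8"
  force: 60

```text
t: 0.95
eef_pos: [0.2432, 0.6295, 0.231]
tool_rot: [0.0, 0.668, 0.744, -0.0]
contact_force: [-0.6, 0.2, -0.1]
gripper_width: 1.001
```

Call:
move_arm:
  commands: "1 -3.42 .33 0 0 0 0;1 -3.42 .33 0 0 0 0;1 -3.42 .33 0 0 0 0;1 -3.42 .33 0 0 0 0;1 -3.42 .33 0 0 0 0;1 -3.42 .33 0 0 0 0;1 -3.42 .33 0 0 0 0;1 -3.42 .33 0 0 0 0;1 0 0 0 0 0 0"

```text
t: 1.7
eef_pos: [0.3021, 0.3537, 0.231]
tool_rot: [0.001, 0.669, 0.743, -0.001]
contact_force: [-0.9, -0.5, -0.1]
gripper_width: 1.003
```

Call:
move_arm:
  commands: "1 -1.92 2.96 0 0 0 0;1 -1.92 2.96 0 0 0 0;1 -1.92 2.96 0 0 0 0;1 -1.92 2.96 0 0 0 0;1 -1.92 2.96 0 0 0 0;1 -1.92 2.96 0 0 0 0;1 -1.92 2.96 0 0 0 0;1 -1.92 2.96 0 0 0 0;1 -1.92 2.96 0 0 0 0;1 0 0 0 0 0 0;1 0 0 0 0 0 0"

```text
t: 2.62
eef_pos: [0.5861, 0.2171, 0.2308]
tool_rot: [0.001, 0.668, 0.745, -0.0]
contact_force: [-0.4, -0.2, -0.3]
gripper_width: 0.997
```

Call:
move_arm:
  commands: "1 .1 -.15 3 0 0 0;1 0 0 3 0 0 0;1 0 0 3 0 0 0;1 0 0 3 0 0 0;1 0 0 3 0 0 0;1 0 0 1.5 0 0 0;1 0 0 1 0 0 0;1 0 0 1 0 0 0;1 0 0 1 0 0 0;1 0 0 1 0 0 0;1 0 0 1 0 0 0;1 0 0 0 0 0 0"

```text
t: 3.62
eef_pos: [0.5819, 0.2197, 0.0147]
tool_rot: [-0.001, 0.666, 0.746, -0.001]
contact_force: [0.1, -0.6, -0.6]
gripper_width: 0.999
```

Call:
move_arm:
  commands: "1 0 0 .6 0 0 0;1 0 0 0 0 0 0;.6 0 0 0 0 0 0;.6 0 0 0 0 0 0;.6 0 0 0 0 0 0;.6 0 0 0 0 0 0;.6 0 0 0 0 0 0;.6 0 0 0 0 0 0"

```text
t: 4.28
eef_pos: [0.5834, 0.22, 0.011]
tool_rot: [0.0, 0.666, 0.746, 0.0]
contact_force: [-1.2, 0.2, 6.3]
gripper_width: 0.789
```

Call:
move_arm:
  commands: ".5 0 0 -.5 0 0 0;.5 0 0 -1 0 0 0;.5 0 0 -1.5 0 0 0;.5 0 0 -3 0 0 0;.5 0 0 -3 0 0 0;.5 0 0 -3 0 0 0;.5 0 0 0 0 0 0"

```text
t: 4.87
eef_pos: [0.5865, 0.2207, 0.1368]
tool_rot: [0.002, 0.666, 0.746, 0.005]
contact_force: [1.2, -0.0, -2.3]
gripper_width: 0.786
```

Call:
move_arm:
  commands: ".5 -1.5 -.5 0 0 0 0;.5 -3.1 -1.12 0 0 0 0;.5 -3.1 -1.12 0 0 0 0;.5 -3.1 -1.12 0 0 0 0;.5 -3.1 -1.12 0 0 0 0;.5 -3.1 -1.12 0 0 0 0;.5 -3.1 -1.12 0 0 0 0;.5 -1.6 -.6 0 0 0 0;.5 0 0 0 0 0 6.5;.5 0 0 0 0 0 0;.5 0 0 0 0 0 0"

```text
t: 5.78
eef_pos: [0.5289, -0.0046, 0.1298]
tool_rot: [-0.0, 0.706, 0.708, -0.0]
contact_force: [0.4, 0.3, -3.8]
gripper_width: 0.788
```

```bash
python3 - <<'E'
from h import *
c=bot.read_camera("top");s=bot.read_camera("scene");o=bot.get_obs()
print(o['eef_pos'],o['tool_rot'],o['gripper_width'],o['contact_force'])
cv2.imwrite("pics/mat.png",np.hstack([cv2.resize(c['img'][130:250,240:400],(400,300)),cv2.resize(s['img'][130:280,230:430],(400,300))])[:,:,::-1])
E
```

```text
[ 0.52944725 -0.00363992  0.12991261] [-2.98219860e-04  7.05846614e-01  7.08364612e-01 -2.12262386e-04] 0.785059538826967 [-0.5237444  -0.17021352 -3.35304291]
```

View pics/mat.png

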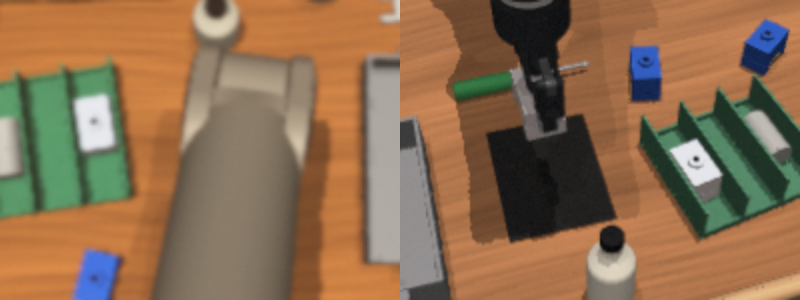

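The cap is held over the mat, and the oil bottle and tools are clear. Setting it down.

Call:
move_arm:
  commands: ".5 0 0 2.5 0 0 0;.5 0 0 2.5 0 0 0;.5 0 0 2 0 0 0;.5 0 0 1.5 0 0 0;.5 0 0 1 0 0 0;.5 0 0 1 0 0 0;.5 0 0 .7 0 0 0;.5 0 0 .3 0 0 0;.5 0 0 .3 0 0 0;.5 0 0 0 0 0 0;.5 0 0 0 0 0 0"

```text
t: 6.8
eef_pos: [0.5301, -0.0045, 0.0127]
tool_rot: [0.0, 0.707, 0.707, 0.0]
contact_force: [-0.1, -0.0, -3.5]
gripper_width: 0.791
```

Call:
move_arm:
  commands: ".5 0 0 .15 0 0 0;.5 0 0 .1 0 0 0;.5 0 0 .1 0 0 0;.5 0 0 0 0 0 0;.5 0 0 0 0 0 0"

```text
t: 7.22
eef_pos: [0.5301, -0.0044, 0.01]
tool_rot: [-0.0, 0.707, 0.707, 0.001]
contact_force: [-2.6, 1.3, 9.2]
gripper_width: 0.789
```

Call:
move_arm:
  commands: "1 0 0 0 0 0 0;1 0 0 0 0 0 0;1 0 0 0 0 0 0;1 0 0 -1 0 0 0;1 0 0 -3 0 0 0;1 0 0 -3 0 0 0;1 0 0 -1 0 0 0;1 0 0 0 0 0 7;1 0 0 0 0 0 7;1 0 0 0 0 0 7;1 0 0 0 0 0 7;1 0 0 0 0 0 7"

```text
t: 8.22
eef_pos: [0.5297, -0.0044, 0.0892]
tool_rot: [-0.0, 0.889, 0.459, 0.0]
contact_force: [0.1, -0.2, 0.1]
gripper_width: 0.999
```

Call:
move_arm:
  commands: "1 0 0 0 0 0 7;1 0 0 0 0 0 7;1 0 0 0 0 0 7;1 0 0 0 0 0 7;1 0 0 0 0 0 7;1 0 0 0 0 0 7;1 0 0 0 0 0 7;1 0 0 0 0 0 6;1 0 0 0 0 0 0;1 0 0 0 0 0 0"

```text
t: 9.05
eef_pos: [0.5296, -0.0044, 0.0889]
tool_rot: [0.0, 1.0, 0.001, -0.0]
contact_force: [-0.0, -0.3, 0.6]
gripper_width: 0.999
```

```bash
python3 - <<'E'
from h import *
s=bot.read_camera("scene")
o=bot.get_obs();print(o['eef_pos'],o['tool_rot'],o['q'])
P=np.array([[.53,-.0045,.047]]);print(proj(s,P))
cv2.imwrite("pics/mat2.png",cv2.resize(s['img'][130:280,230:430],(800,600),interpolation=cv2.INTER_CUBIC)[:,:,::-1])
for b in blobs(s,(0,0,150),(180,40,255),(270,170,80,90),.047):print(b)
E
```

```text
[ 0.52968102 -0.00443023  0.08890481] [3.37419092e-05 9.99998848e-01 1.51741404e-03 8.51727415e-07] [-0.77777988  0.60107104  0.89425205  2.06387635 -0.66791788  0.79216836
 -1.04084228]
[[301.31922624 206.87043424]]
([342.4, 256.8], [688.4, 48.2], [15.3, 19.5], 45.7)
([328.9, 257.0], [676.4, 21.0], [23.7, 17.3], 73.1)
```

View pics/mat2.png

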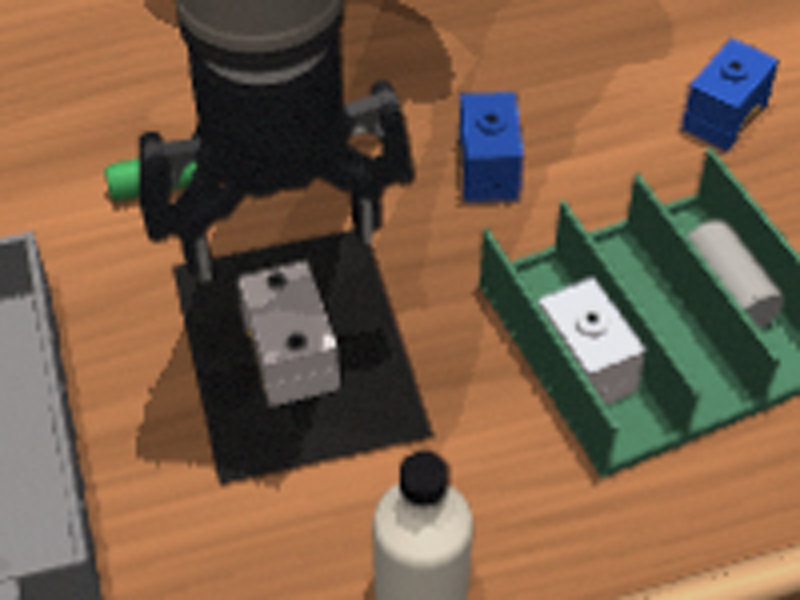

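The cap sits where expected on the mat: its holes' midpoint is at (301.5,207.8), against a predicted (301.3,206.9). I'm gripping it across the width.

Call:
move_arm:
  commands: "1 0 0 2 0 0 0;1 0 0 2 0 0 0;1 0 0 2 0 0 0;1 0 0 1 0 0 0;1 0 0 .7 0 0 0;1 0 0 0 0 0 0;.3 0 0 0 0 0 0;.3 0 0 0 0 0 0;.3 0 0 0 0 0 0;.3 0 0 0 0 0 0;.3 0 0 0 0 0 0;.3 0 0 0 0 0 0"
  force: 60

```text
t: 10.1
eef_pos: [0.5304, -0.0049, 0.0128]
tool_rot: [0.0, 1.0, -0.0, 0.001]
contact_force: [-0.7, -0.7, 7.5]
gripper_width: 0.506
```

Call:
move_arm:
  commands: ".3 0 0 0 0 0 0;.3 0 0 -.5 0 0 0;.3 0 0 -1 0 0 0;.3 0 0 -2 0 0 0;.3 0 0 -3 0 0 0;.3 0 0 -3 0 0 0;.3 0 0 -3 0 0 0;.3 0 0 -2 0 0 0;.3 0 0 -1 0 0 0;.3 0 0 0 0 0 0;.3 0 0 0 0 0 0"

```text
t: 11.02
eef_pos: [0.5293, -0.004, 0.1665]
tool_rot: [-0.0, 1.0, 0.0, -0.0]
contact_force: [0.4, -0.2, -3.3]
gripper_width: 0.505
```

```bash
python3 - <<'E'
from h import *
for n,box in(("top",(385,145,62,92)),("scene",(165,180,95,120))):
    c=bot.read_camera(n)
    for lab,lo,hi,z in(("white",(0,0,170),(180,60,255),.040),("brass",(18,110,60),(34,255,255),.040),("plate",(0,0,0),(180,255,50),.099)):
        for b in blobs(c,lo,hi,box,z,8):print(n,lab,b)
    print(n,proj(c,[[.5958,-.2305,.04],[.4922,-.2289,.04]]).round(1).tolist())
    x,y,w,h=box;cv2.imwrite(f"pics/n_{n}.png",cv2.resize(c['img'][y:y+h,x:x+w],(390,590),interpolation=cv2.INTER_CUBIC)[:,:,::-1])
cv2.imwrite("pics/nest.png",np.hstack([cv2.imread("pics/n_top.png"),cv2.imread("pics/n_scene.png")]))
E
```

```text
top white ([417.3, 235.1], [426.6, -229.4], [81.2, 5.6], 89.0)
top white ([424.0, 196.6], [536.3, -248.2], [80.4, 203.2], 88.9)
top white ([395.7, 197.4], [536.2, -174.7], [42.4, 206.5], 88.0)
top white ([416.0, 149.1], [672.0, -235.9], [85.9, 8.8], 88.9)
top brass ([414.5, 211.3], [493.0, -223.9], [37.3, 31.2], 89.0)
top brass ([413.8, 175.0], [597.6, -225.7], [43.4, 34.8], 88.9)
top [[415.3, 175.6], [416.3, 211.7]]
scene white ([210.3, 245.4], [570.3, -227.4], [43.3, 12.3], 87.0)
scene white ([207.5, 211.4], [471.3, -224.9], [36.9, 10.9], 89.2)
scene brass ([213.7, 254.2], [600.0, -225.5], [45.4, 42.0], 88.4)
scene brass ([210.6, 216.2], [487.4, -217.2], [49.3, 25.7], 50.8)
scene plate ([211.3, 268.2], [666.0, -221.4], [52.7, 35.3], 89.1)
scene plate ([207.9, 229.7], [572.7, -218.1], [51.8, 63.1], 89.6)
scene plate ([176.6, 244.5], [582.0, -284.9], [10.7, 198.2], 89.0)
scene plate ([207.2, 204.2], [505.3, -216.8], [65.3, 45.9], 7.8)
scene [[210.2, 255.0], [206.6, 218.4]]
```

View pics/nest.png

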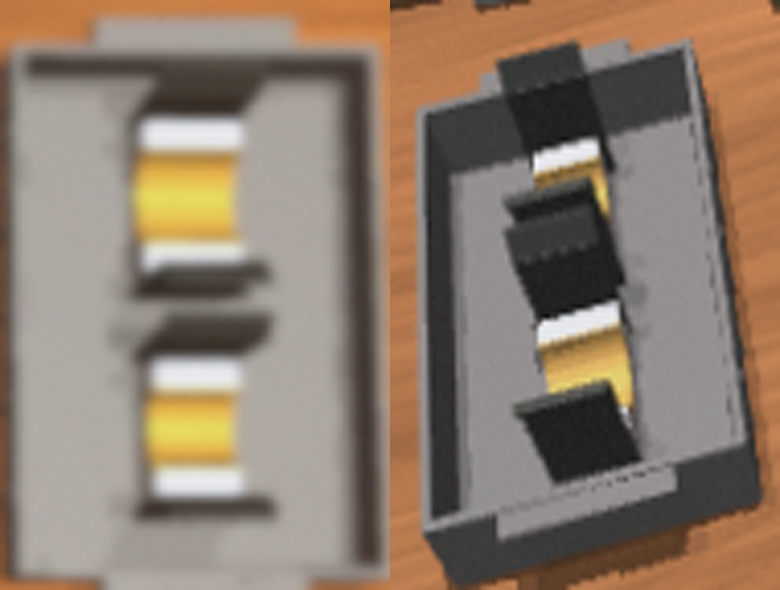

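Call:
move_arm:
  commands: ".3 .5 1.5 0 0 0 0;.3 .95 3.2 0 0 0 0;.3 .95 3.2 0 0 0 0;.3 .95 3.2 0 0 0 0;.3 .95 3.2 0 0 0 0;.3 .95 3.2 0 0 0 0;.3 .95 3.2 0 0 0 0;.3 .47 1.85 0 0 0 0;.3 0 0 0 0 0 1.1;.3 0 0 1.5 0 0 0;.3 0 0 1.5 0 0 0;.3 0 0 0 0 0 0"

```text
t: 12.12
eef_pos: [0.5939, -0.2267, 0.1315]
tool_rot: [-0.002, 1.0, -0.009, -0.004]
contact_force: [-0.8, 0.6, -4.5]
gripper_width: 0.507
```

```bash
python3 - <<'E'
from h import *
o=bot.get_obs();print(o['eef_pos'],o['tool_rot'],o['contact_force'],o['gripper_width'])
x,y,z=o['eef_pos'];b=z-.0095
s=bot.read_camera("scene")
print(proj(s,[[x+a,y+d,b+h] for a,d,h in((.034,.022,.044),(.034,-.022,.044),(-.034,.022,.044),(-.034,-.022,.044),(.034,.022,0),(.034,-.022,0))]).round(1).tolist())
im=s['img'][180:300,145:305]
cv2.imwrite("pics/over.png",cv2.resize(im,(800,600),interpolation=cv2.INTER_CUBIC)[:,:,::-1])
E
```

```text
[ 0.59387387 -0.22666185  0.1314854 ] [-0.00184278  0.99995317 -0.0087555  -0.0036891 ] [-0.80897997  0.59019288 -4.51219128] 0.5068649359257043
[[208.7, 232.3], [185.6, 237.8], [205.5, 205.3], [183.7, 210.3], [214.3, 244.5], [192.4, 249.9]]
```

View pics/over.png

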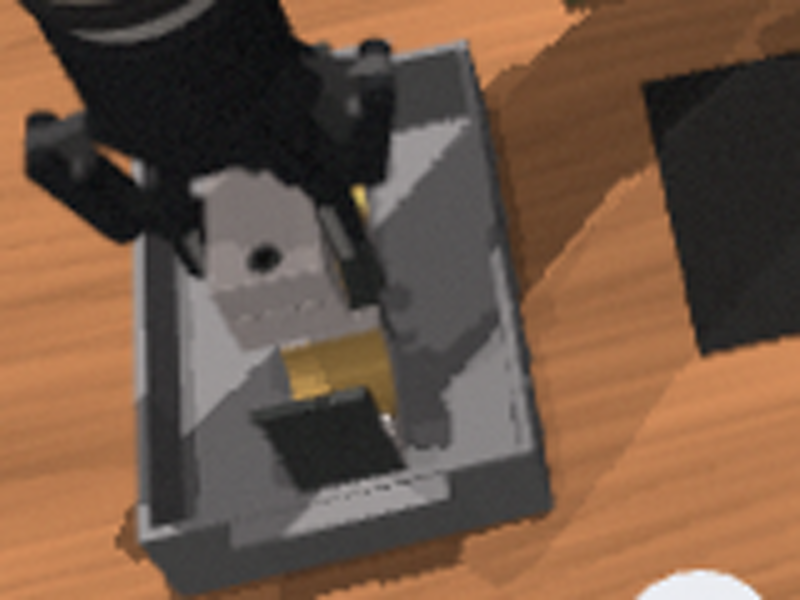

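The near edge appears about 1.4 px right of and 0.7 px below the prediction. The scene camera therefore reads about +3 mm in y and +1.5 mm in x, and correcting for this gives the long half at about (596,-231), which agrees with the top view.

Call:
move_arm:
  commands: ".3 .2 .43 0 0 0 0;.3 0 0 1 0 0 0;.3 0 0 .8 0 0 0;.3 0 0 0 0 0 0;.3 0 0 0 0 0 0"

```text
t: 12.58
eef_pos: [0.5978, -0.234, 0.1181]
tool_rot: [-0.0, 1.0, -0.01, -0.001]
contact_force: [-0.2, -1.5, -3.0]
gripper_width: 0.507
```

Call:
move_arm:
  commands: ".3 -.18 -.3 0 0 0 0;.3 0 0 0 0 0 0;.3 0 0 0 0 0 0;.3 0 0 0 0 0 0"

```text
t: 12.92
eef_pos: [0.5966, -0.2313, 0.1191]
tool_rot: [0.0, 1.0, -0.01, 0.0]
contact_force: [0.4, 0.2, -2.7]
gripper_width: 0.508
```

```bash
python3 - <<'E'
from h import *
o=bot.get_obs();print(o['eef_pos'],o['tool_rot'],o['contact_force'],o['joint_vel'])
E
```

```text
[ 0.596646   -0.23131826  0.11912417] [ 8.35424972e-06  9.99952053e-01 -9.78763862e-03  3.06967494e-04] [ 0.40573441  0.24311073 -2.65175357] [ 0.00225933  0.00094878  0.00057769 -0.00202193  0.00028749  0.00018642
  0.00044882]
```

Call:
move_arm:
  commands: ".3 0 0 .6 0 0 0;.3 0 0 .6 0 0 0;.3 0 0 .6 0 0 0;.3 0 0 .6 0 0 0;.3 0 0 .4 0 0 0;.3 0 0 .4 0 0 0;.3 0 0 0 0 0 0;.3 0 0 0 0 0 0"

```text
t: 13.58
eef_pos: [0.5963, -0.2314, 0.0865]
tool_rot: [-0.0, 1.0, -0.01, -0.0]
contact_force: [0.4, -0.7, -2.6]
gripper_width: 0.507
```

Call:
move_arm:
  commands: ".3 0 0 .6 0 0 0;.3 0 0 .6 0 0 0;.3 0 0 .6 0 0 0;.3 0 0 .6 0 0 0;.3 0 0 .5 0 0 0;.3 0 0 .3 0 0 0;.3 0 0 .2 0 0 0;.3 0 0 0 0 0 0;.3 0 0 0 0 0 0"

```text
t: 14.33
eef_pos: [0.5965, -0.2315, 0.0528]
tool_rot: [0.0, 1.0, -0.01, 0.0]
contact_force: [-0.9, -0.4, -2.6]
gripper_width: 0.504
```

Call:
move_arm:
  commands: ".3 0 0 .15 0 0 0;.3 0 0 .15 0 0 0;.3 0 0 0 0 0 0;.3 0 0 0 0 0 0"

```text
t: 14.67
eef_pos: [0.5967, -0.2315, 0.05]
tool_rot: [0.0, 1.0, -0.01, 0.0]
contact_force: [0.3, 0.2, -2.2]
gripper_width: 0.505
```

Call:
move_arm:
  commands: ".3 0 0 .1 0 0 0;.3 0 0 .1 0 0 0;.3 0 0 0 0 0 0;.3 0 0 0 0 0 0"

```text
t: 15.0
eef_pos: [0.5967, -0.2315, 0.0499]
tool_rot: [-0.001, 1.0, -0.01, 0.001]
contact_force: [-5.4, 4.3, 15.6]
gripper_width: 0.507
```

Contact came at the predicted height, so the long cap is seated. Releasing it and heading for the short cap.

Call:
move_arm:
  commands: ".7 0 0 0 0 0 0;1 0 0 0 0 0 0;1 0 0 0 0 0 0;1 0 0 0 0 0 0;1 0 0 -1 0 0 0;1 0 0 -2 0 0 0;1 0 0 -3 0 0 0;1 0 0 -3 0 0 0;1 0 0 -3 0 0 0;1 0 0 -3 0 0 0;1 0 0 -1 0 0 0;1 0 0 0 0 0 0"

```text
t: 16.0
eef_pos: [0.5978, -0.2326, 0.2114]
tool_rot: [0.001, 1.0, -0.01, 0.003]
contact_force: [-0.6, -0.1, 0.2]
gripper_width: 0.999
```

Call:
move_arm:
  commands: "1 -.1 -3.95 0 0 0 0;1 -.1 -3.95 0 0 0 0;1 -.1 -3.95 0 0 0 0;1 -.1 -3.95 0 0 0 0;1 -.1 -3.95 0 0 0 0;1 -.1 -3.95 0 0 0 0;1 -.1 -3.95 0 0 0 0;1 -.1 -3.95 0 0 0 0;1 -.1 -3.95 0 0 0 0;1 -.1 -3.95 0 0 0 0;1 0 0 0 0 0 -7.1;1 0 0 0 0 0 -7.1"

```text
t: 17.0
eef_pos: [0.5929, 0.1681, 0.2056]
tool_rot: [0.001, 0.993, 0.12, -0.001]
contact_force: [-0.7, -1.5, 0.1]
gripper_width: 1.0
```

Call:
move_arm:
  commands: "1 0 0 0 0 0 -7.1;1 0 0 0 0 0 -7.1;1 0 0 0 0 0 -7.1;1 0 0 0 0 0 -7.1;1 0 0 0 0 0 -7.1;1 0 0 0 0 0 -7.1;1 0 0 0 0 0 -7.1;1 0 0 0 0 0 -7.1;1 0 0 0 0 0 -7.1;1 0 0 0 0 0 -7.1;1 0 0 0 0 0 -7.1;1 0 0 0 0 0 -7.1"

```text
t: 18.0
eef_pos: [0.5932, 0.1636, 0.2063]
tool_rot: [-0.001, 0.652, 0.758, -0.001]
contact_force: [0.1, -0.2, -0.1]
gripper_width: 1.002
```

```bash
python3 - <<'E'
from h import *
c=bot.read_camera("top");o=bot.get_obs();print(o['eef_pos'],o['tool_rot'])
print(proj(c,[[.596,-.2312,.084]]))
for b in blobs(c,(0,0,190),(180,40,255),(385,145,62,92),.084,8):print(b)
E
```

```text
[0.59334762 0.16346952 0.20649985] [-5.84367097e-04  6.49327552e-01  7.60508065e-01 -9.33668598e-04]
[[418.47364902 172.69518922]]
([416.3, 219.5], [466.8, -220.1], [35.5, 8.2], 89.0)
([416.7, 202.8], [513.0, -222.3], [35.8, 10.5], 84.2)
([419.0, 172.5], [596.6, -232.7], [44.2, 65.4], 87.6)
```

The top view shows the long cap at (596.6,-232.7), against its half at about (596,-231.3), so it is home. Picking the short cap.

Call:
move_arm:
  commands: "1 .05 .05 3 0 0 0;1 0 0 3 0 0 0;1 0 0 3 0 0 0;1 0 0 3 0 0 0;1 0 0 2 0 0 0;1 0 0 1.2 0 0 0;1 0 0 1 0 0 0;1 0 0 1 0 0 0;1 0 0 1 0 0 0;1 0 0 .8 0 0 0;1 0 0 .6 0 0 0;1 0 0 0 0 0 0"

```text
t: 19.05
eef_pos: [0.5942, 0.1642, 0.0109]
tool_rot: [-0.0, 0.654, 0.756, -0.0]
contact_force: [-0.5, 0.7, -0.5]
gripper_width: 1.002
```

Call:
move_arm:
  commands: "1 0 0 0 0 0 0;.5 0 0 0 0 0 0;.5 0 0 0 0 0 0;.5 0 0 0 0 0 0;.5 0 0 0 0 0 0;.5 0 0 0 0 0 0;.5 0 0 0 0 0 0;.4 0 0 0 0 0 0"

```text
t: 19.72
eef_pos: [0.595, 0.1644, 0.0126]
tool_rot: [0.0, 0.654, 0.756, 0.0]
contact_force: [-1.3, -0.4, 5.8]
gripper_width: 0.696
```

Call:
move_arm:
  commands: ".4 0 0 -.5 0 0 0;.4 0 0 -1 0 0 0;.4 0 0 -1.5 0 0 0;.4 0 0 -3 0 0 0;.4 0 0 -3 0 0 0;.4 0 0 -3 0 0 0;.4 0 0 0 0 0 0"

```text
t: 20.3
eef_pos: [0.5984, 0.1647, 0.1383]
tool_rot: [0.002, 0.655, 0.756, 0.004]
contact_force: [1.2, -0.1, -2.5]
gripper_width: 0.689
```

Call:
move_arm:
  commands: ".4 -1.4 -.8 0 0 0 0;.4 -2.6 -1.46 0 0 0 0;.4 -2.6 -1.46 0 0 0 0;.4 -2.6 -1.46 0 0 0 0;.4 -2.6 -1.46 0 0 0 0;.4 -2.6 -1.46 0 0 0 0;.4 -1.42 -.78 0 0 0 0;.4 0 0 0 0 0 4.15;.4 0 0 0 0 0 4.15;.4 0 0 0 0 0 0;.4 0 0 0 0 0 0"

```text
t: 21.22
eef_pos: [0.5288, -0.0052, 0.1314]
tool_rot: [-0.0, 0.707, 0.708, -0.0]
contact_force: [0.7, 0.1, -3.2]
gripper_width: 0.698
```

Call:
move_arm:
  commands: ".4 0 0 2.5 0 0 0;.4 0 0 2.5 0 0 0;.4 0 0 2 0 0 0;.4 0 0 1.5 0 0 0;.4 0 0 1 0 0 0;.4 0 0 1 0 0 0;.4 0 0 .7 0 0 0;.4 0 0 .3 0 0 0;.4 0 0 .2 0 0 0;.4 0 0 0 0 0 0;.4 0 0 0 0 0 0"

```text
t: 22.13
eef_pos: [0.53, -0.005, 0.0153]
tool_rot: [0.0, 0.707, 0.707, 0.0]
contact_force: [0.0, -0.3, -3.2]
gripper_width: 0.692
```

Call:
move_arm:
  commands: ".4 0 0 .2 0 0 0;.4 0 0 .15 0 0 0;.4 0 0 .1 0 0 0;.4 0 0 0 0 0 0;.4 0 0 0 0 0 0"

```text
t: 22.55
eef_pos: [0.53, -0.0049, 0.0116]
tool_rot: [-0.0, 0.707, 0.707, 0.001]
contact_force: [-3.5, 0.2, 12.6]
gripper_width: 0.694
```

Call:
move_arm:
  commands: "1 0 0 0 0 0 0;1 0 0 0 0 0 0;1 0 0 0 0 0 0;1 0 0 -1 0 0 0;1 0 0 -3 0 0 0;1 0 0 -3 0 0 0;1 0 0 -1 0 0 0;1 0 0 0 0 0 7;1 0 0 0 0 0 7;1 0 0 0 0 0 7;1 0 0 0 0 0 7;1 0 0 0 0 0 7"

```text
t: 23.55
eef_pos: [0.5296, -0.0049, 0.0907]
tool_rot: [-0.0, 0.889, 0.459, 0.0]
contact_force: [1.0, 0.4, 0.9]
gripper_width: 1.003
```

Call:
move_arm:
  commands: "1 0 0 0 0 0 7;1 0 0 0 0 0 7;1 0 0 0 0 0 7;1 0 0 0 0 0 7;1 0 0 0 0 0 7;1 0 0 0 0 0 7;1 0 0 0 0 0 7;1 0 0 0 0 0 6;1 0 0 0 0 0 0;1 0 0 0 0 0 0"

```text
t: 24.38
eef_pos: [0.5295, -0.0049, 0.0903]
tool_rot: [0.0, 1.0, 0.001, -0.0]
contact_force: [-1.3, -0.0, 0.0]
gripper_width: 0.999
```

```bash
python3 - <<'E'
from h import *
s=bot.read_camera("scene")
o=bot.get_obs();print(o['eef_pos'],o['tool_rot'])
print(proj(s,[[.53,-.0049,.052]]))
cv2.imwrite("pics/mat3.png",cv2.resize(s['img'][150:270,250:410],(800,600),interpolation=cv2.INTER_CUBIC)[:,:,::-1])
E
```

```text
[ 0.5295108  -0.00494025  0.09038028] [ 4.76085954e-05  9.99998909e-01  1.47636765e-03 -2.95702169e-05]
[[301.03157252 205.63197956]]
```

View pics/mat3.png

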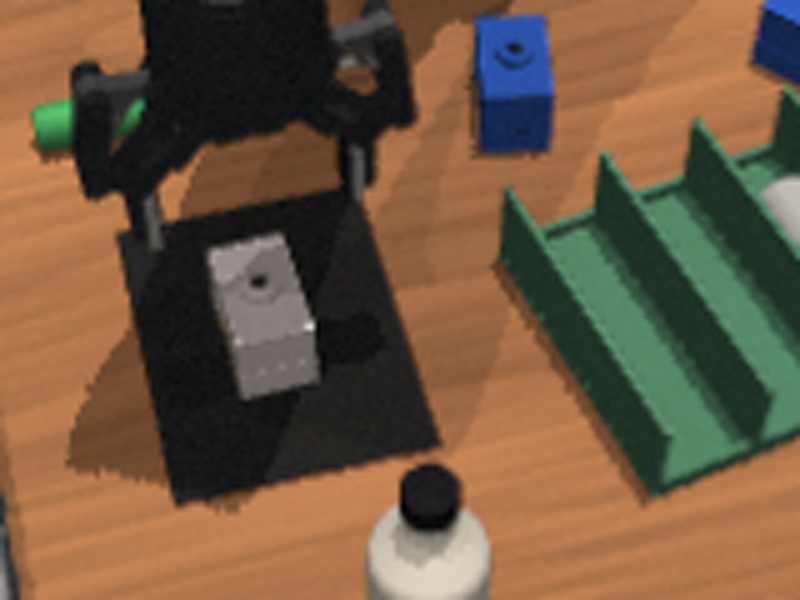

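The boss is at (301.8,206) against a predicted (301.0,205.6). Gripping across the width.

Call:
move_arm:
  commands: "1 .05 0 2 0 0 0;1 0 0 2 0 0 0;1 0 0 2 0 0 0;1 0 0 1 0 0 0;1 0 0 .7 0 0 0;1 0 0 0 0 0 0;.25 0 0 0 0 0 0;.25 0 0 0 0 0 0;.25 0 0 0 0 0 0;.25 0 0 0 0 0 0;.25 0 0 0 0 0 0;.25 0 0 0 0 0 0"

```text
t: 25.43
eef_pos: [0.5307, -0.0051, 0.0142]
tool_rot: [-0.0, 1.0, -0.0, 0.001]
contact_force: [-0.8, -0.2, 5.6]
gripper_width: 0.439
```

Call:
move_arm:
  commands: ".25 0 0 0 0 0 0;.25 0 0 0 0 0 0;.25 0 0 -.5 0 0 0;.25 0 0 -1 0 0 0;.25 0 0 -2 0 0 0;.25 0 0 -3 0 0 0;.25 0 0 -3 0 0 0;.25 0 0 -3 0 0 0;.25 0 0 -2 0 0 0;.25 0 0 -1 0 0 0;.25 0 0 0 0 0 0;.25 0 0 0 0 0 0"

```text
t: 26.43
eef_pos: [0.5296, -0.0045, 0.168]
tool_rot: [-0.0, 1.0, 0.0, -0.0]
contact_force: [-0.1, -0.9, -2.9]
gripper_width: 0.437
```

Call:
move_arm:
  commands: ".25 -.3 1.5 0 0 0 0;.25 -.53 3.2 0 0 0 0;.25 -.53 3.2 0 0 0 0;.25 -.53 3.2 0 0 0 0;.25 -.53 3.2 0 0 0 0;.25 -.53 3.2 0 0 0 0;.25 -.53 3.2 0 0 0 0;.25 -.2 1.75 0 0 0 0;.25 0 0 0 0 0 1.1;.25 0 0 0 0 0 0;.25 0 0 0 0 0 0;.25 0 0 0 0 0 0"

```text
t: 27.43
eef_pos: [0.4931, -0.2279, 0.1673]
tool_rot: [-0.001, 1.0, -0.009, -0.001]
contact_force: [0.3, -0.2, -2.8]
gripper_width: 0.435
```

Call:
move_arm:
  commands: ".25 0 0 1.5 0 0 0;.25 0 0 1.5 0 0 0;.25 0 0 1 0 0 0;.25 0 0 0 0 0 0;.25 0 0 0 0 0 0;.25 0 0 0 0 0 0"

```text
t: 27.93
eef_pos: [0.4935, -0.2294, 0.1288]
tool_rot: [0.0, 1.0, -0.01, 0.0]
contact_force: [1.0, 0.7, -1.5]
gripper_width: 0.436
```

```bash
python3 - <<'E'
from h import *
o=bot.get_obs();print(o['eef_pos'],o['tool_rot'],o['contact_force'],o['gripper_width'])
x,y,z=o['eef_pos'];b=z-.011
s=bot.read_camera("scene")
print(proj(s,[[x+a,y+d,b+h] for a,d,h in((.03,.019,.044),(.03,-.019,.044),(.03,.019,0),(.03,-.019,0))]).round(1).tolist())
cv2.imwrite("pics/over2.png",cv2.resize(s['img'][170:290,145:305],(800,600),interpolation=cv2.INTER_CUBIC)[:,:,::-1])
E
```

```text
[ 0.49351369 -0.22943972  0.12875194] [ 1.59876058e-04  9.99953903e-01 -9.59797624e-03  2.12993466e-04] [ 1.04767825  0.65752841 -1.49609217] 0.435670234375812
[[201.8, 193.9], [183.6, 198.1], [207.2, 206.8], [189.7, 210.8]]
```

View pics/over2.png

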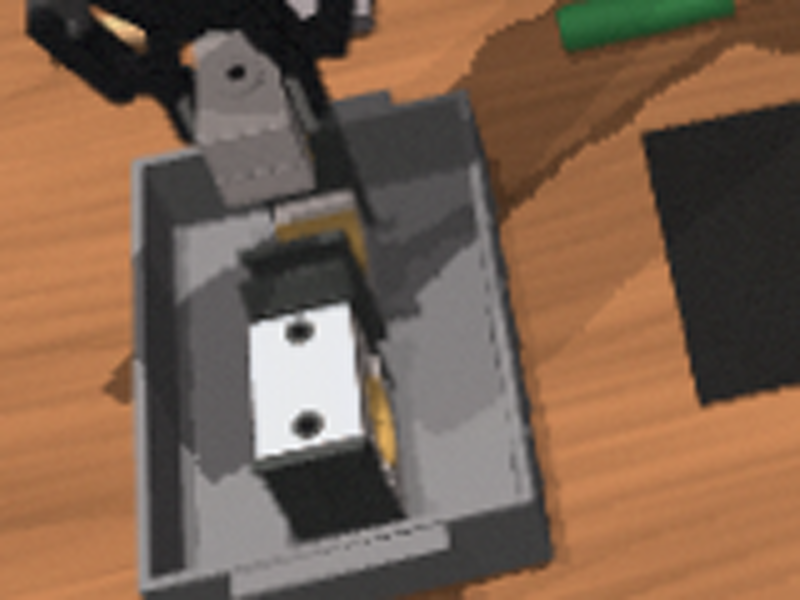

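The long cap is seen sitting square in its half. The short cap is about 1 px from its prediction, so I'm making a small y correction and descending.

Call:
move_arm:
  commands: ".25 0 -.1 .6 0 0 0;.25 0 0 .6 0 0 0;.25 0 0 .6 0 0 0;.25 0 0 .6 0 0 0;.25 0 0 .6 0 0 0;.25 0 0 .4 0 0 0;.25 0 0 .4 0 0 0;.25 0 0 .2 0 0 0;.25 0 0 0 0 0 0;.25 0 0 0 0 0 0"

```text
t: 28.82
eef_pos: [0.4932, -0.2286, 0.0883]
tool_rot: [0.0, 1.0, -0.01, -0.0]
contact_force: [0.1, 0.7, -1.9]
gripper_width: 0.438
```

Call:
move_arm:
  commands: ".25 0 0 .6 0 0 0;.25 0 0 .6 0 0 0;.25 0 0 .6 0 0 0;.25 0 0 .6 0 0 0;.25 0 0 .5 0 0 0;.25 0 0 .3 0 0 0;.25 0 0 .2 0 0 0;.25 0 0 0 0 0 0;.25 0 0 0 0 0 0"

```text
t: 29.57
eef_pos: [0.4932, -0.2286, 0.0543]
tool_rot: [0.0, 1.0, -0.01, -0.0]
contact_force: [-0.6, 0.2, -3.6]
gripper_width: 0.436
```

Call:
move_arm:
  commands: ".25 0 0 .15 0 0 0;.25 0 0 .1 0 0 0;.25 0 0 0 0 0 0;.25 0 0 0 0 0 0"

```text
t: 29.9
eef_pos: [0.4932, -0.2285, 0.0518]
tool_rot: [-0.0, 1.0, -0.01, 0.0]
contact_force: [-0.1, 0.6, -3.2]
gripper_width: 0.431
```

Call:
move_arm:
  commands: ".25 0 0 .1 0 0 0;.25 0 0 .1 0 0 0;.25 0 0 0 0 0 0;.25 0 0 0 0 0 0"

```text
t: 30.23
eef_pos: [0.4933, -0.2286, 0.0512]
tool_rot: [-0.001, 1.0, -0.01, 0.001]
contact_force: [-4.0, 4.3, 13.8]
gripper_width: 0.43
```

Contact again came at the predicted height. Releasing, lifting and moving clear.

Call:
move_arm:
  commands: ".7 0 0 0 0 0 0;1 0 0 0 0 0 0;1 0 0 0 0 0 0;1 0 0 0 0 0 0;1 0 0 -1 0 0 0;1 0 0 -2 0 0 0;1 0 0 -3 0 0 0;1 0 0 -3 0 0 0;1 0 0 -3 0 0 0;1 0 0 -3 0 0 0;1 0 0 -1 0 0 0;1 0 0 0 0 0 0"

```text
t: 31.23
eef_pos: [0.4945, -0.2294, 0.2126]
tool_rot: [0.0, 1.0, -0.01, 0.002]
contact_force: [0.2, -0.8, -0.9]
gripper_width: 1.003
```

Call:
move_arm:
  commands: "1 0 -3.5 0 0 0 0;1 0 -3.5 0 0 0 0;1 0 -3.5 0 0 0 0;1 0 -3.5 0 0 0 0;1 0 -3.5 0 0 0 0;1 0 -3.5 0 0 0 0;1 0 -3.5 0 0 0 0;1 0 0 0 0 0 0;1 0 0 0 0 0 0;1 0 0 0 0 0 0"

```text
t: 32.07
eef_pos: [0.4973, 0.016, 0.2091]
tool_rot: [0.0, 1.0, -0.01, -0.001]
contact_force: [-0.2, -0.0, -0.2]
gripper_width: 0.998
```

```bash
python3 - <<'E'
from h import *
c=bot.read_camera("top");s=bot.read_camera("scene");o=bot.get_obs();print(o['t'],o['eef_pos'],o['contact_force'])
for n,k,bx in(("top",c,(385,145,62,92)),("scene",s,(165,180,95,120))):
    for b in blobs(k,(0,0,190),(180,40,255),bx,.084,8):print(n,b)
cv2.imwrite("pics/end.png",np.hstack([cv2.resize(c['img'][140:245,380:450],(400,600),interpolation=cv2.INTER_CUBIC),cv2.resize(s['img'][180:300,165:245],(400,600),interpolation=cv2.INTER_CUBIC)])[:,:,::-1])
E
```

```text
32.1667 [0.49750906 0.01484267 0.20950924] [0.22277906 0.8348286  0.66378823]
top ([419.5, 210.0], [492.7, -230.3], [38.2, 54.8], 89.0)
top ([418.9, 172.7], [596.6, -232.7], [44.1, 65.4], 87.6)
scene ([205.1, 244.7], [598.0, -230.0], [44.2, 67.0], 87.2)
scene ([202.6, 207.9], [493.8, -226.1], [36.5, 56.7], 86.0)
```

View pics/end.png

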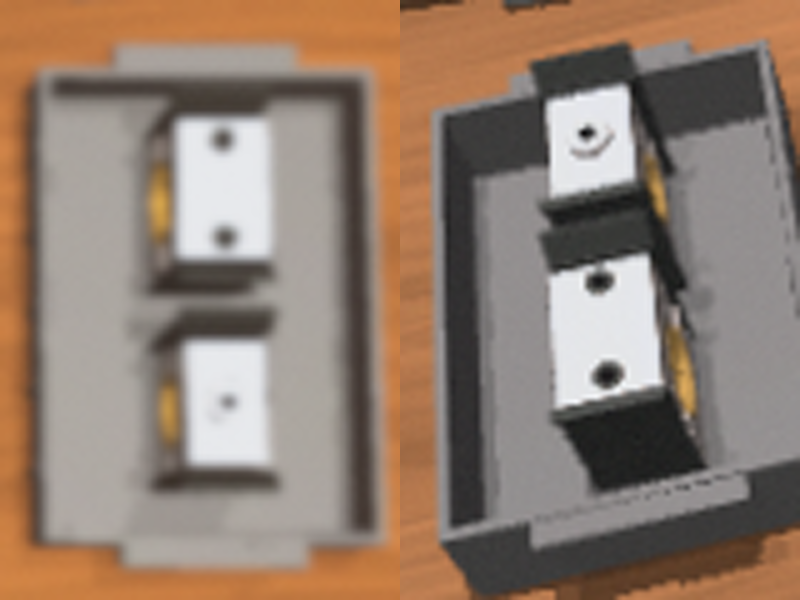

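The end picture shows both caps flat between their plates: long at top-crop (222,190), short at (228,400). Each measures within about 2 mm of its half in both cameras.

```bash
python3 -c "
from station import bot
print(bot.hand_in())"
```

```text
the job is handed in; nothing more can be done
None
```

Both caps are in the tote on their own lower halves, and I handed the job in at about 32 s of the 70 s allowed. I lifted each cap by its ends from the tray and set it on the mat. I then re-gripped it across its width, lowered it between the guide plates until it touched down, and only then let go.

- **Seating:** touchdown came at the expected height for both caps, at a tool height of 0.050 m for the long one and 0.051 m for the short one. There was no side force on the way down. After release, both cameras show each cap square and within about 2 mm of its half. The two cameras disagreed by 2–4 mm sideways in absolute terms, so I compared cap to half within each picture.
- **Angle:** the long cap read about 1.3–1.8° off its half and the short cap 0–3°, all well within the 0.12 rad limit.
- **Surroundings:** the arm ended clear, with no contact force. The stub, tools, oil bottle, tin and blue look-alikes were never approached. I did not re-measure them at the end.

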